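# Turn the paint tin label to the front and brake it

## Task

The paint tin stands on a free-turning turntable. Roll it round with a fingertip pressed lightly on its sunken green lid, without denting it, until the blue stripe in the middle of its label is exactly over the yellow pointer of the stand; then slide the red brake shoe firmly, but not hard, up against the tin so that it stays so. Leave the tin standing on its turntable and the other things on the bench alone.

Things in the scene. Friction and masses are not known exactly. Their poses are not given: they have to be found in the camera images.
- stand: Grey round stand fixed to the bench, 136 mm across, 20 mm high. Origin on the turntable axis at the bench top. Its -x is its front: a yellow pointer block, 14 mm high, reaches 98 mm from the axis. Along its +y runs a track (64 mm wide, rails 24 mm high, to 175 mm from the axis) for the brake shoe.
- table_top (a point): Centre of the aluminium turntable, 26 mm above the bench, 116 mm across, with a 4 mm high lip that centres the tin. It turns either way without end, about the vertical; friction of about 0.05 N m holds it where it is left.
- turntable (a joint): Angle of the turntable on its axis, rad, growing anticlockwise from above; its zero has no meaning for the label. The tin turns with it except for a little slip.
- front_mark (a point): Point over the yellow pointer, 50 mm from the turntable's axis towards the stand's -x: where the middle of the label must come (seen from above).
- tin: Closed steel paint tin, 100 mm across, 70 mm high, about 0.65 kg, too wide to grasp, standing loose on the turntable, with which it turns. Origin at the centre of its underside, z up; its -x points to the middle of the label. Fingertips pressed on the lid with a steady 6 to 12 N, some 28 mm from the axis, and led round the axis carry the tin round; they slip if pressed less.
- tin_rim (a point): Centre of the tin mouth at the height of the rim top, 70 mm above the underside. The round rim (inner radius 46 mm, 4 mm thick) stands up round a flat, rigid, sunken green lid. How deep the lid lies differs from tin to tin: its face is 2 to 9 mm below this point, to be found by touch. It dents if a finger bears on it with more than 22 N.
- tin_label (a point): Middle of the tin's label, on the tin's side 50 mm from its axis and 34 mm above its underside: a white label over about 96 degrees with a blue stripe 18 mm wide down its middle; a blue patch on the rim above it shows from above.
- shoe: Red brake shoe on the track, sliding only along the stand's -y towards the tin, travel 45 mm, held by about 2 N of friction. Origin below its rubber face, 22 mm above the bench; axes those of the stand. It reaches back to y = 55 mm, where an upright push plate 44 mm wide, 10 mm thick ends 82 mm above the bench; the rest is 30 mm high.
- shoe_face (a point): Centre of the shoe's flat rubber face (30 mm wide, 20 mm high), 42 mm above the bench. It touches the tin when it is 50 mm from the tin's axis. It must be pressed on the tin with more than 3 N, and never more than 22 N.
- shoe_push (a point): Point on the outer face of the shoe's push plate, 70 mm above the bench: push here towards the stand's -y, from outside.
- solvent_bottle: Bystander: flat black bottle, 47x77x194 mm; origin under its centre.
- tool_cup: Bystander: clear beaker with scissors and brush, 100x99x167 mm; origin under its centre.
- jar_a: Bystander: small round jar with white cap, 48x48x64 mm; origin under its centre.
- jar_b: Bystander: small round jar with black cap, 44x44x58 mm; origin under its centre.
- sand_block: Bystander: dark sanding block, 60x100x28 mm; origin under its centre.
- spanner: Bystander: steel spanner lying flat, 29x183x5 mm; origin under its centre.
Not all that is in view belongs to the job. What is shaped like the tin but orange or purple is not meant.

How it is judged:
By the outcome, as a careful person would: the job done as asked, in the order asked, and still so for the second after the job is handed in, with the robot touching nothing.
It also fails if it takes over 72 s, if anything falls off the work surface, if the arm or the gripper's body presses on something with over 40 N, if the wrist force passes 120 N, or if a joint passes its speed limit or range.

## Robot

A 6-joint arm with a two-finger parallel gripper is mounted at the origin on a cart in front of the work surface, level with it; the furniture and walls round the work are solid. World frame = base frame: x ahead of the robot, y to its left, z up, the work surface at z = 0. Lengths are in m, angles in rad, forces in N, time in s.
With the tool pointing down it reaches from about 0.25 to 0.775 m from the base axis. Payload 4 kg.
Tool frame: the origin (TCP) lies at the very end of the fingers, on their centre line; the grasp point (between the pads) lies 19 mm behind it; z points along the fingers, y is the line along which they close (so a half turn about z gives the same grasp; the last joint's range is limited). The gripper opens to 94 mm and grips with 3 to 60 N. Pads are 16 mm wide; open, the fingers measure 119 mm over their backs; the gripper's body (75 mm by 177 mm) begins 78 mm behind the grasp point.
Start: joints at [-1.274, 0.087, 1.371, -0, 1.684, -0.103], TCP at [0.214, -0.507, 0.206] pointing down, gripper open.
Joint ranges: [-3.1, 3.1], [-0.76, 2.03], [0.27, 2.55], [-1.08, 4.22], [0.17, 2.65], [-2.57, 2.57]. Speed limits (rad/s): [2.79, 2.79, 3.14, 3.14, 3.14, 3.14].

## Interface

Orientations are given as [roll, pitch, yaw] about the fixed x, y, z axes, in that order (R = Rz(yaw) Ry(pitch) Rx(roll)).
In Python, from bench import robot, snapshot, finder gives the robot as it stands.
- The arm moves only by the tool drive_tool, never from a script. Its argument "deltas" is text: rows parted by semicolons, each of 7 numbers parted by spaces: the shift along the tool's x, y, z each as a share of 100 mm, from -1 to 1, then the turn, a rotation vector about the tool's x, y, z each as a share of 90 degrees, from -1 to 1, then the finger opening in mm, from 0 to 94. In form: tx ty tz rx ry rz gripper; .... A call has 1 to 5 rows; each row is the pose to reach, as a shift and turn from the pose commanded when the call began, along the tool's axes at that moment; what a row does not reach only later rows make up. A row lasts 1/10 s, in which the tool goes at most 50 mm and 8.59 degrees, less where a joint would pass 70% of its speed; a pose out of reach is approached as far as the arm can. A call with a number of a shift or a turn outside -1 to 1 is refused whole. A call with a gripper value outside its range is refused whole. The fingers move at their own pace and stop on an object; the grip force is fixed at half the most. Time passes only in rows, so rows that repeat a pose let the fingers close. It gives the time, the measured TCP pose, the force, the opening and the grip force at its end, in the units of the state.
- robot.get_obs(): the state, without advancing time (a new reading comes with each control period).
- snapshot(name): name is "scene" or "top" or "wrist"; returns a dict with "img" (480x640x3 uint8, red, green, blue), "fx", "fy", "cx", "cy" (pixels), "T" (4x4, takes a point from camera to world coordinates); the wrist camera has in their place "hand_eye" (4x4, takes a point from camera to tool coordinates, whose origin is the TCP and whose axes are the flange's). Camera axes: x right, y up, looking along -z (the intrinsics and any distortion apply to the point x, -y, -z); pixel columns grow to the right and rows downward; lengths in m; the calibration is good to about 2 mm. A picture is of the moment at which its call begins: read the wrist's pose just before it. There is no depth.
- robot.close_job(): hands the job in; it is judged then, once.
Trained networks look in the newest picture that a camera, given by its name, has taken for a name from the list of things; names that differ only in an ending like _2 or _b are one class to them, and where a whole thing is asked for, a point or a joint stands for the part that bears it (a point fixed in the world has none). Each returns a list of dicts, best first, with "confidence" (0 to 1); they miss things now and then, are a little off and sometimes report something else, mostly with a low value. They report only what shows in the picture. A call takes as long as a camera call. They do not tell look-alikes from the thing itself.
- finder.look_for(camera, thing): "xy" ([column, row] in pixels, amid what is visible of it).
- finder.masks_of(camera, thing): "region" (480x640 bool, what is visible of it) and "xy" ([column, row] in pixels, amid what is visible of it).
- finder.landmark_of(camera, thing): "xy" ([column, row] in pixels: a listed point, or the origin of a listed thing).
The state is a dict: "time": time; "joint_positions": joint angles; "qvel": joint speeds; "joint_torque": joint torques, N m; "tool_pos": TCP position; "ee_rot": TCP orientation; "wrist_force": force on the tool from outside, world axes, zero at the start; "wrist_torque": the same for the moment, N m; "width": finger opening in m; "finger_force": force on a finger pad.
Only numpy, scipy, OpenCV 4.12 (cv2) and the standard library are available. Lean on these libraries where they do the work, as an engineer would, in place of code of your own. Each camera call takes 0.05 s, during which the arm holds its last target. There are 200 camera calls.

## Working session

There is one attempt and no reset: what is moved stays moved. The work goes in short steps, Python scripts to look and compute and a tool call to move; the robot and the scene stay as the last step left them, time stands still between calls to the robot, and variables do not carry over. Pictures are saved under pics/ and viewed, at most 10 in all, crops included, and the job is handed in when it is done.

Besides the shell and the picture viewer there is one more tool, called after "Request:" as name(argument=value, ...), one argument or row to a line, values as JSON. drive_tool: Moves the arm, as the interface text tells. Shift numbers are shares of 100 mm and turn numbers shares of 90 degrees, none past 1 either way. Its arguments: {"type":"object","properties":{"deltas":{"type":"string"}},"required":["deltas"]}

```bash
mkdir -p pics
cat > h.py <<'E'
from bench import robot, snapshot, finder
import numpy as np, cv2
def ray(s,xy,T=None):
    T=s["T"] if T is None else T
    d=np.array([(xy[0]-s["cx"])/s["fx"],-(xy[1]-s["cy"])/s["fy"],-1.0])
    return T[:3,3],T[:3,:3]@d
def onz(s,xy,z,T=None):
    o,d=ray(s,xy,T); return o+d*(z-o[2])/d[2]
def save(s,n): cv2.imwrite("pics/"+n,s["img"][:,:,::-1])
E
python3 - <<'E'
from h import *
Z=dict(stand=0,table_top=.026,tin=.026,tin_rim=.096,tin_label=.060,shoe_face=.042,shoe_push=.070,front_mark=.02,shoe=.022)
for c in("top","scene"):
    s=snapshot(c);save(s,c+".png")
    print(c,[k for k in s],s["T"][:3,3].round(3))
    for t,z in Z.items():
        r=finder.landmark_of(c,t)
        for q in r[:3]: print(t,np.round(q["xy"],1),round(q["confidence"],2),onz(s,q["xy"],z).round(4))
print(robot.get_obs())
E
```

```text
top ['img', 'fx', 'fy', 'cx', 'cy', 'T'] [0.389 0.205 1.169]
tin [352.5 248.8] 0.8 [0.5566 0.1362 0.026 ]
tin [248.6 297.8] 0.69 [0.461  0.3412 0.026 ]
tin [431.4 220.6] 0.57 [ 0.6128 -0.0229  0.026 ]
tin_rim [248.6 298.1] 0.71 [0.456  0.3329 0.096 ]
tin_rim [438.6 215.1] 0.69 [ 0.6095 -0.0229  0.096 ]
tin_rim [349.8 239.4] 0.63 [0.5642 0.1452 0.096 ]
tin_label [245.2 273.6] 0.97 [0.505  0.3443 0.06  ]
tin_label [457.3 202.6] 0.64 [ 0.6417 -0.0682  0.06  ]
tin_label [365.3 224.1] 0.58 [0.6    0.1126 0.06  ]
shoe_face [315.6 237.1] 0.76 [0.578  0.2093 0.042 ]
shoe_push [287.6 224.5] 0.64 [0.5982 0.263  0.07  ]
front_mark [339.5 269.6] 0.56 [0.516  0.1623 0.02  ]
scene ['img', 'fx', 'fy', 'cx', 'cy', 'T'] [1.264 1.411 0.685]
stand [310.7 269.6] 0.86 [0.5749 0.1501 0.    ]
stand [295.4 239.3] 0.68 [ 0.5176 -0.0482  0.    ]
tin [389.8 292.3] 0.98 [0.497  0.3894 0.026 ]
tin [266.2 246.3] 0.83 [0.6379 0.0146 0.026 ]
tin [313.6 256.5] 0.61 [0.5567 0.132  0.026 ]
tin_rim [268.5 225.5] 0.74 [0.6418 0.041  0.096 ]
tin_rim [394.6 266.6] 0.68 [0.4966 0.4003 0.096 ]
tin_rim [312.7 235.3] 0.55 [0.
[... 429 characters left out ...]
022 ]
{'time': 1.0, 'joint_positions': array([-1.27412862e+00,  8.72031109e-02,  1.37070188e+00,  1.24953681e-05,
        1.68359908e+00, -1.03085356e-01]), 'qvel': array([-0.0010383 ,  0.00142092,  0.0002233 , -0.00052925, -0.00035347,
        0.00150132]), 'joint_torque': array([-1.33565422e-04, -3.40045810e+01, -3.02607143e+01,  7.15780933e-02,
        2.35607999e-02, -1.23323619e-05]), 'tool_pos': array([ 0.21406767, -0.50665131,  0.20550322]), 'ee_rot': array([ 3.14150327e+00, -3.23515407e-06,  3.99754474e-01]), 'wrist_force': array([ 0.18868928, -0.27769656,  0.15479028]), 'wrist_torque': array([ 0.00275993, -0.00144227,  0.04425674]), 'finger_force': 0.0, 'width': 0.09394958220014482}
```

Run:
```python
import cv2
a=cv2.imread("pics/top.png")[150:360,200:500]
cv2.imwrite("pics/topc.png",cv2.resize(a,(800,560),interpolation=cv2.INTER_CUBIC))
```

```text
(no output)
```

View pics/topc.png

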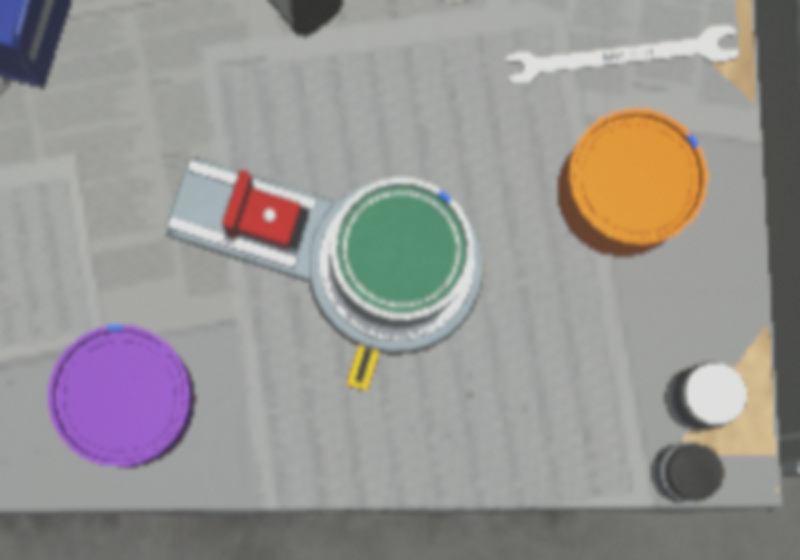

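View pics/scene.png

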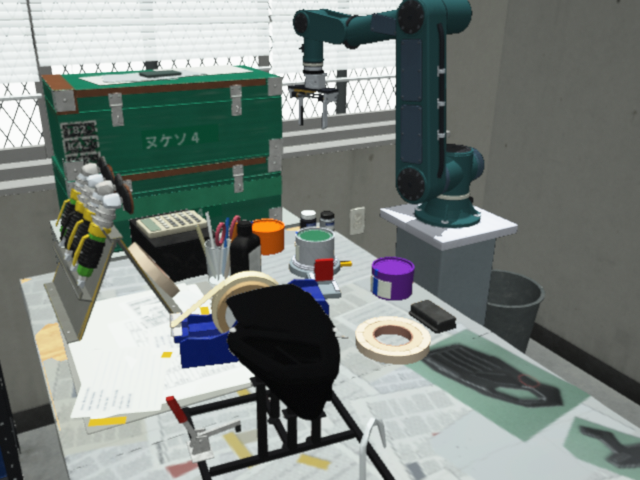

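The crops show the green tin's lid centre near top px (350,243), its blue patch at (367,223), the yellow pointer at (336,288) and the red shoe up-left of it. Next I measure by colour.

```bash
cat >> h.py <<'E'
def cols(img,box):
    h=cv2.cvtColor(img,cv2.COLOR_RGB2HSV).astype(int);H,S,V=h[...,0],h[...,1],h[...,2]
    m={"green":(abs(H-75)<15)&(S>80),"yellow":(abs(H-28)<5)&(S>150)&(V>120),"blue":(abs(H-111)<10)&(S>130),"red":((H<6)|(H>174))&(S>150)}
    b=np.zeros(H.shape,bool);x0,y0,x1,y1=box;b[y0:y1,x0:x1]=1
    o={}
    for k,v in m.items():
        n,l,st,c=cv2.connectedComponentsWithStats((v&b).astype(np.uint8))
        if n>1:
            i=1+np.argmax(st[1:,4]);o[k]=(c[i],st[i,4],np.argwhere(l==i)[:,::-1].astype(np.float32))
    return o
E
python3 - <<'E'
from h import *
s=snapshot("top");o=cols(s["img"],(255,200,400,310))
Z=dict(green=.09,yellow=.014,blue=.096,red=.052)
P={}
for k,(c,a,p) in o.items():
    P[k]=onz(s,c,Z[k]);print(k,c.round(1),a,P[k].round(4),cv2.minAreaRect(p))
g=P["green"]
for k in("yellow","blue","red"):
    d=P[k]-g;print(k,np.degrees(np.arctan2(d[1],d[0])),np.hypot(*d[:2]))
E
```

```text
green [350. 243.] 1202 [0.5583 0.1445 0.09  ] ((350.0, 243.0), (38.0, 38.0), 90.0)
yellow [335.5 288.2] 75 [0.4797 0.1705 0.014 ] ((335.6000061035156, 287.70001220703125), (7.273237228393555, 14.230247497558594), 18.43494987487793)
blue [366.  223.5] 4 [0.5943 0.1143 0.096 ] ((366.0000305175781, 223.50003051757812), (2.1213202476501465, 0.7071067094802856), 45.0)
red [300.3 231.1] 258 [0.5883 0.2391 0.052 ] ((300.3000183105469, 231.10000610351562), (18.973661422729492, 15.17893123626709), 18.43494987487793)
yellow 161.70857078256145 0.08285361199419007
blue -40.092159587922616 0.04698326869675947
red 72.43051353740931 0.09919224074077705
```

Request:
drive_tool(
  deltas="0 0 -0.5 0 0 0 44; 0.5 -0.4 -1 0 0 0 44; 0.95 -0.777 -1 0 0 0 44; 0.95 -0.777 -1 0 0 0 44",
)

```text
time: 1.45
tool_pos: [0.2723, -0.3967, 0.3078]
ee_rot: [3.138, -0.001, 0.4]
wrist_force: [0.2, -0.9, 0.2]
width: 0.065
finger_force: 0.0
```

Request:
drive_tool(
  deltas="0.5 -0.4 0 0 0 0 44; 0.95 -0.777 0 0 0 0 44; 0.95 -0.777 0 0 0 0 44",
)

```text
time: 1.75
tool_pos: [0.3297, -0.2865, 0.3063]
ee_rot: [3.14, -0.002, 0.403]
wrist_force: [-0.7, -1.2, -0.1]
width: 0.0449
finger_force: 0.0
```

Request:
drive_tool(
  deltas="0.5 -0.4 0 0 0 0 44; 0.95 -0.77 0 0 0 0 44; 0.95 -0.77 0 0 0 0 44",
)

```text
time: 2.05
tool_pos: [0.3872, -0.1785, 0.3059]
ee_rot: [3.141, -0.002, 0.404]
wrist_force: [-0.5, -0.1, 0.3]
width: 0.0439
finger_force: 0.0
```

Request:
drive_tool(
  deltas="0.5 -0.4 0 0 0 0 44; 0.95 -0.77 0 0 0 0 44; 0.95 -0.77 0 0 0 0 44",
)

```text
time: 2.35
tool_pos: [0.4446, -0.0705, 0.3055]
ee_rot: [-3.141, -0.001, 0.404]
wrist_force: [0.4, -0.6, -0.5]
width: 0.0438
finger_force: 0.0
```

Request:
drive_tool(
  deltas="0.5 -0.4 0 0 0 0 44; 0.95 -0.77 0 0 0 0 44; 0.95 -0.77 0 0 0 0 44",
)

```text
time: 2.65
tool_pos: [0.5021, 0.0375, 0.305]
ee_rot: [-3.141, -0.0, 0.404]
wrist_force: [-0.2, -0.2, 0.4]
width: 0.044
finger_force: 0.0
```

Request:
drive_tool(
  deltas="0.5 -0.4 0 0 0 0 44; 0.94 -0.77 0 0 0 0 44; 0.94 -0.77 0 0 0 0 44; 0.94 -0.77 0 0 0 0 44",
)

```text
time: 3.05
tool_pos: [0.5584, 0.1443, 0.304]
ee_rot: [-3.141, 0.002, 0.404]
wrist_force: [-0.3, -0.2, -0.5]
width: 0.0439
finger_force: 0.0
```

```bash
cat >> h.py <<'E'
from scipy.spatial.transform import Rotation as Rn
def wrist():
    o=robot.get_obs();s=snapshot("wrist")
    T=np.eye(4);T[:3,:3]=Rn.from_euler("xyz",o["ee_rot"]).as_matrix();T[:3,3]=o["tool_pos"]
    s["T"]=T@s["hand_eye"];return s,o
E
python3 - <<'E'
from h import *
s,o=wrist();save(s,"w1.png");print(o["tool_pos"],o["ee_rot"],o["joint_positions"],o["wrist_force"],s["hand_eye"].round(3),s["fx"],[k for k in s])
Z=dict(green=.09,yellow=.014,blue=.096,red=.052)
for k,(c,a,p) in cols(s["img"],(0,0,640,480)).items():
    print(k,c.round(1),a,onz(s,c,Z[k]).round(4),cv2.minAreaRect(p))
E
```

```text
[0.5583949  0.14434039 0.30401811] [-3.14063907e+00  1.78103345e-03  4.03973621e-01] [1.54364386e-01 1.52327103e-01 1.10514666e+00 5.09166396e-04
 1.88608025e+00 1.32134535e+00] [-0.30007531 -0.1696715  -0.47882405] [[ 0.002  0.966  0.26   0.074]
 [ 1.    -0.001 -0.001 -0.   ]
 [-0.001  0.26  -0.966 -0.179]
 [ 0.     0.     0.     1.   ]] 425.4741314722944 ['img', 'fx', 'fy', 'cx', 'cy', 'hand_eye', 'T']
green [615.4 319.4] 6690 [ 0.566  -0.1742  0.09  ] ((606.9999389648438, 301.5), (164.99996948242188, 63.99999237060547), 90.0)
yellow [268.2 245.4] 21 [0.4758 0.1767 0.014 ] ((268.1120910644531, 245.4051971435547), (3.4139678478240967, 8.534918785095215), 23.198589324951172)
blue [522.5   5.8] 563 [0.7757 0.0589 0.096 ] ((521.5, 6.0), (12.0, 49.0), 90.0)
red [241.4 122.3] 2019 [0.5946 0.2462 0.052 ] ((242.32254028320312, 124.99146270751953), (57.17251205444336, 48.82796859741211), 38.290164947509766)
```

View pics/w1.png

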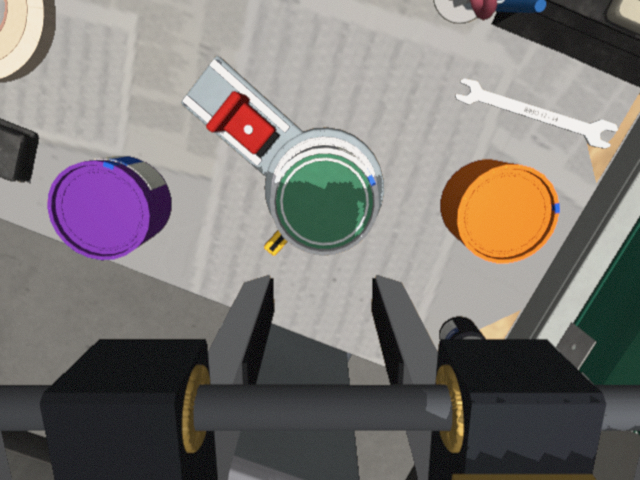

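Tin lid is at (323,200), its blue patch (372,180), the pointer (275,243), the shoe (240,125); the hand is clear. I refine the centre from here.

```bash
cat > m.py <<'E'
from h import *
def measure(s,box):
    x0,y0,x1,y1=box
    h=cv2.cvtColor(s["img"],cv2.COLOR_RGB2HSV).astype(int);H,S,V=h[...,0],h[...,1],h[...,2]
    b=np.zeros(H.shape,bool);b[y0:y1,x0:x1]=1
    def pts(m):
        n,l,st,c=cv2.connectedComponentsWithStats((m&b).astype(np.uint8),connectivity=8)
        i=1+np.argmax(st[1:,4]);return np.argwhere(l==i)[:,::-1]
    R={}
    for k,m,z in(("green",(abs(H-75)<15)&(S>50),.090),("yellow",(abs(H-25)<9)&(S>110)&(V>60),.014),("blue",(abs(H-112)<12)&(S>120),.096)):
        p=pts(m); 
        W=np.array([onz(s,q,z)[:2] for q in p])
        if k=="green":
            (c,r)=cv2.minEnclosingCircle(W.astype(np.float32)*1000);R[k]=np.array(c)/1000;print("green r",r,len(p))
        else: R[k]=W.mean(0);print(k,len(p),R[k].round(4),p.mean(0).round(1))
    g=R["green"];print("centre",g.round(4))
    for k in("yellow","blue"):
        d=R[k]-g;print(k,np.degrees(np.arctan2(d[1],d[0])).round(2),np.hypot(*d).round(4))
    return R
E
python3 - <<'E'
from m import *
s,o=wrist();measure(s,(255,130,395,265))
s=snapshot("top");
E
```

```text
green r 38.95406723022461 5299
yellow 252 [0.4802 0.1706] [273.2 243. ]
blue 45 [0.5968 0.1125] [369.5 178.9]
centre [0.5601 0.1434]
yellow 161.18 0.0844
blue -40.19 0.0479
```

Request:
drive_tool(
  deltas="0 0 0 0 0 -0.095 44; 0 0 0.2 0 0 -0.19 44; 0 0 0.4 0 0 -0.285 44; 0 0 0.4 0 0 -0.38 44; 0 0 0.4 0 0 -0.44 44",
)

```text
time: 3.7
tool_pos: [0.557, 0.1398, 0.2651]
ee_rot: [-3.141, 0.001, 1.093]
wrist_force: [0.4, 0.1, 0.6]
width: 0.0437
finger_force: 0.0
```

Request:
drive_tool(
  deltas="0 0 0 0 0 -0.095 44; 0 0 0.2 0 0 -0.19 44; 0 0 0.4 0 0 -0.285 44; 0 0 0.4 0 0 -0.38 44; 0 0 0.4 0 0 -0.44 44",
)

```text
time: 4.2
tool_pos: [0.557, 0.1398, 0.2251]
ee_rot: [-3.14, 0.0, 1.784]
wrist_force: [-0.5, -0.5, -0.1]
width: 0.0438
finger_force: 0.0
```

Request:
drive_tool(
  deltas="0 0 0 0 0 -0.095 44; 0 0 0.2 0 0 -0.19 44; 0 0 0.4 0 0 -0.285 44; 0 0 0.4 0 0 -0.38 44; 0 0 0.4 0 0 -0.44 44",
)

```text
time: 4.7
tool_pos: [0.557, 0.1398, 0.1851]
ee_rot: [-3.14, -0.0, 2.476]
wrist_force: [-0.0, 0.5, 0.6]
width: 0.0444
finger_force: 0.0
```

Request:
drive_tool(
  deltas="0 0 0 0 0 -0.095 44; 0 0 0.2 0 0 -0.19 44; 0 0 0.4 0 0 -0.285 44; 0 0 0.6 0 0 -0.38 44; 0 0 0.6 0 0 -0.44 44",
)

```text
time: 5.2
tool_pos: [0.5555, 0.1395, 0.1225]
ee_rot: [-3.14, -0.005, -3.116]
wrist_force: [-1.0, -0.2, -1.0]
width: 0.0437
finger_force: 0.0
```

Run:
```python
from h import *
o=robot.get_obs();print(o["tool_pos"],o["ee_rot"],o["joint_positions"],o["wrist_force"],o["wrist_torque"])
```

```text
[0.55551125 0.13951475 0.12252799] [-3.14039545 -0.00545467 -3.11647692] [ 1.47398362e-01  1.72005008e-01  1.44123611e+00 -5.23269303e-04
  1.53391151e+00 -1.44849621e+00] [-1.04700616 -0.21278811 -0.97012441] [ 0.08318842 -0.09508552 -0.02916503]
```

Request:
drive_tool(
  deltas="-0.04 0.045 0.12 0 0 0 44; -0.04 0.045 0.24 0 0 0 44; -0.04 0.045 0.26 0 0 0 44; -0.04 0.045 0.26 0 0 0 44",
)

```text
time: 5.6
tool_pos: [0.5612, 0.1459, 0.0987]
ee_rot: [-3.141, -0.001, -3.12]
wrist_force: [-0.8, -0.0, 0.1]
width: 0.0443
finger_force: 0.0
```

Request:
drive_tool(
  deltas="0 0 0.01 0 0 0 44; 0 0 0.015 0 0 0 44; 0 0 0.015 0 0 0 44",
)

```text
time: 5.9
tool_pos: [0.562, 0.1463, 0.0984]
ee_rot: [-3.142, 0.001, -3.119]
wrist_force: [1.2, 0.8, 0.4]
width: 0.0438
finger_force: 0.0
```

Request:
drive_tool(
  deltas="0 0 0.01 0 0 0 44; 0 0 0.01 0 0 0 44",
)

```text
time: 6.1
tool_pos: [0.5617, 0.1463, 0.097]
ee_rot: [-3.141, 0.0, -3.119]
wrist_force: [-0.2, -0.3, -0.9]
width: 0.0435
finger_force: 0.0
```

Request:
drive_tool(
  deltas="0.025 -0.022 0.01 0 0 0 44; 0.025 -0.022 0.01 0 0 0 44; 0.025 -0.022 0.01 0 0 0 44",
)

```text
time: 6.4
tool_pos: [0.5592, 0.1439, 0.0959]
ee_rot: [-3.141, 0.0, -3.119]
wrist_force: [-0.3, 0.5, 0.4]
width: 0.0441
finger_force: 0.0
```

Request:
drive_tool(
  deltas="0 0 0.01 0 0 0 44; 0 0 0.01 0 0 0 44",
)

```text
time: 6.6
tool_pos: [0.5592, 0.144, 0.0948]
ee_rot: [-3.141, -0.0, -3.119]
wrist_force: [0.5, 0.7, -0.1]
width: 0.0438
finger_force: 0.0
```

Request:
drive_tool(
  deltas="0 0 0.01 0 0 0 44; 0 0 0.01 0 0 0 44",
)

```text
time: 6.8
tool_pos: [0.5592, 0.144, 0.0937]
ee_rot: [-3.141, -0.0, -3.119]
wrist_force: [0.6, -0.3, 0.4]
width: 0.0441
finger_force: 0.0
```

Request:
drive_tool(
  deltas="0 0 0.008 0 0 0 44; 0 0 0.008 0 0 0 44",
)

```text
time: 7.0
tool_pos: [0.5592, 0.144, 0.093]
ee_rot: [-3.141, -0.0, -3.119]
wrist_force: [-0.7, 0.0, 0.1]
width: 0.0442
finger_force: 0.0
```

Request:
drive_tool(
  deltas="0 0 0.008 0 0 0 44; 0 0 0.008 0 0 0 44",
)

```text
time: 7.2
tool_pos: [0.5592, 0.144, 0.0922]
ee_rot: [-3.141, -0.0, -3.119]
wrist_force: [-0.3, -0.6, 0.8]
width: 0.0443
finger_force: 0.0
```

Request:
drive_tool(
  deltas="0 0 0.007 0 0 0 44; 0 0 0.007 0 0 0 44",
)

```text
time: 7.4
tool_pos: [0.5592, 0.144, 0.0915]
ee_rot: [-3.141, -0.0, -3.119]
wrist_force: [-0.5, 0.3, 0.2]
width: 0.044
finger_force: 0.0
```

Request:
drive_tool(
  deltas="0 0 0.007 0 0 0 44; 0 0 0.007 0 0 0 44",
)

```text
time: 7.6
tool_pos: [0.5594, 0.144, 0.0911]
ee_rot: [-3.142, 0.0, -3.119]
wrist_force: [-0.1, 0.4, 0.9]
width: 0.0441
finger_force: 0.5
```

Request:
drive_tool(
  deltas="0 0 0.005 0 0 0 44; 0 0 0.005 0 0 0 44",
)

```text
time: 7.8
tool_pos: [0.5594, 0.144, 0.091]
ee_rot: [-3.142, 0.001, -3.119]
wrist_force: [-0.3, 0.6, 3.2]
width: 0.0437
finger_force: 1.6
```

Request:
drive_tool(
  deltas="0 0 0.006 0 0 0 44; 0 0 0.012 0 0 0 44; 0 0 0.012 0 0 0 44",
)

```text
time: 8.1
tool_pos: [0.5594, 0.144, 0.091]
ee_rot: [-3.142, 0.001, -3.119]
wrist_force: [-3.0, -0.6, 6.9]
width: 0.0438
finger_force: 3.8
```

Request:
drive_tool(
  deltas="0 0 0.007 0 0 0 44; 0 0 0.007 0 0 0.03 44; 0 0 0.007 0 0 0.07 44; 0 0 0.007 0 0 0.11 44; 0 0 0.007 0 0 0.14 44",
)

```text
time: 8.6
tool_pos: [0.5595, 0.1444, 0.091]
ee_rot: [3.141, 0.002, 2.943]
wrist_force: [-4.7, 0.5, 10.3]
width: 0.044
finger_force: 4.8
```

Request:
drive_tool(
  deltas="0 0 0 0 0 0.05 44; 0 0 0 0 0 0.11 44; 0 0 0 0 0 0.17 44; 0 0 0 0 0 0.22 44; 0 0 0 0 0 0.26 44",
)

```text
time: 9.1
tool_pos: [0.5598, 0.1449, 0.091]
ee_rot: [3.139, 0.001, 2.534]
wrist_force: [-2.2, 1.2, 8.5]
width: 0.0442
finger_force: 4.4
```

Run:
```python
from h import *
s,o=wrist();save(s,"w2.png");print(o["tool_pos"],o["ee_rot"],o["wrist_force"],o["wrist_torque"])
s=snapshot("top");save(s,"t2.png")
a=cv2.imread("pics/t2.png")[180:310,270:430];b=cv2.imread("pics/w2.png")
cv2.imwrite("pics/c2.png",np.hstack([cv2.resize(a,(400,325)),cv2.resize(b,(400,325))]))
```

```text
[0.55983015 0.14493635 0.09097812] [3.13875116e+00 1.04753614e-03 2.53380919e+00] [-2.24143458  1.16800294  8.48855605] [0.24528148 0.46359949 0.08688984]
```

View pics/c2.png

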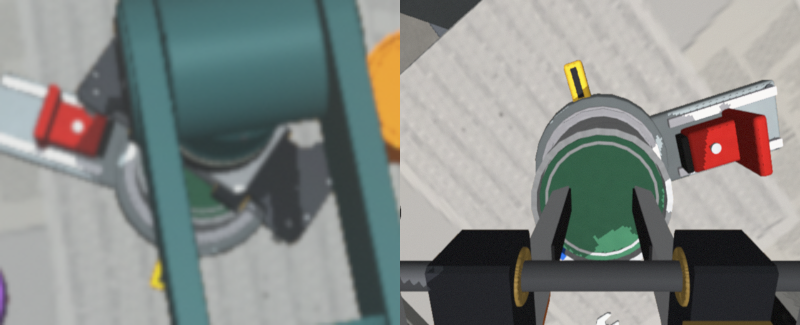

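The wrist view shows the fingers on the lid, the pointer at about (282,125) wrist px, and the blue patch just showing near (264,380).

Run:
```python
from m import *
s,o=wrist();measure(s,(200,90,440,400))
```

```text
green r 39.166114807128906 17693
yellow 1284 [0.4824 0.1701] [282.9 117.9]
blue 104 [0.5738 0.0994] [260.  374.9]
centre [0.5606 0.1439]
yellow 161.49 0.0824
blue -73.46 0.0464
```

Request:
drive_tool(
  deltas="0 0 0 0 0 0.05 44; 0 0 0 0 0 0.1 44; 0 0 0 0 0 0.15 44; 0 0 0 0 0 0.21 44; 0 0 0 0 0 0.27 44",
)

```text
time: 9.75
tool_pos: [0.5608, 0.1445, 0.091]
ee_rot: [3.137, 0.001, 2.108]
wrist_force: [0.8, 1.3, 7.9]
width: 0.0442
finger_force: 3.8
```

Request:
drive_tool(
  deltas="0 0 0 0 0 0.06 44; 0 0 0 0 0 0.12 44; 0 0 0 0 0 0.18 44; 0 0 0 0 0 0.24 44; 0 0 0 0 0 0.29 44",
)

```text
time: 10.25
tool_pos: [0.561, 0.1443, 0.091]
ee_rot: [3.137, -0.0, 1.653]
wrist_force: [0.3, -0.7, 7.2]
width: 0.044
finger_force: 3.7
```

Request:
drive_tool(
  deltas="0 0 0.004 0 0 0.05 44; 0 0 0.004 0 0 0.11 44; 0 0 0.004 0 0 0.17 44; 0 0 0.004 0 0 0.23 44; 0 0 0.004 0 0 0.28 44",
)

```text
time: 10.75
tool_pos: [0.561, 0.1443, 0.091]
ee_rot: [3.137, -0.003, 1.213]
wrist_force: [-1.1, 0.2, 8.6]
width: 0.044
finger_force: 4.3
```

Request:
drive_tool(
  deltas="0 0 0 0 0 0.05 44; 0 0 0 0 0 0.11 44; 0 0 0 0 0 0.16 44; 0 0 0 0 0 0.2 44; 0 0 0 0 0 0.22 44",
)

```text
time: 11.25
tool_pos: [0.5611, 0.1444, 0.091]
ee_rot: [3.138, -0.004, 0.869]
wrist_force: [-1.6, -0.2, 8.0]
width: 0.0441
finger_force: 4.3
```

Run:
```python
from m import *
s,o=wrist();save(s,"w3.png");print(o["ee_rot"],o["wrist_force"]);measure(s,(150,60,460,400))
```

```text
[ 3.13809654 -0.00422514  0.86940351] [-1.60987564 -0.20763616  7.96637344]
green r 39.18104934692383 17975
yellow 592 [0.4789 0.1735] [195.8 291.4]
blue 218 [0.5154 0.133 ] [263.7 374. ]
centre [0.5603 0.1437]
yellow 159.9 0.0867
blue -166.52 0.0462
```

View pics/w3.png

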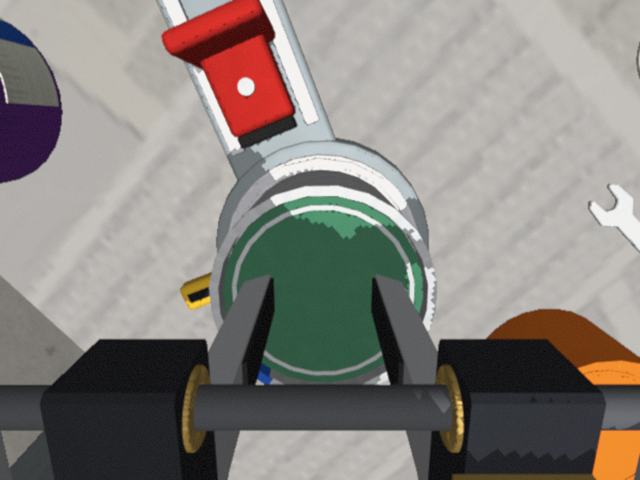

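Blue patch at (264,374), partly hidden by a finger; about 28° remain. I go on nearly there, then lift and look freely.

Request:
drive_tool(
  deltas="0 0 0 0 0 0.06 44; 0 0 0 0 0 0.13 44; 0 0 0 0 0 0.2 44; 0 0 0 0 0 0.26 44; 0 0 0 0 0 0.29 44",
)

```text
time: 11.8
tool_pos: [0.5611, 0.1444, 0.091]
ee_rot: [3.14, -0.005, 0.413]
wrist_force: [0.3, -0.1, 8.3]
width: 0.0438
finger_force: 4.2
```

Request:
drive_tool(
  deltas="0 0 0 0 0 0 44; 0 0 -0.1 0 0 0 44; 0 0 -0.5 0 0 0 44; 0 0 -1 0 0 0 44; 0 0 -1 0 0 0 44",
)

```text
time: 12.3
tool_pos: [0.5631, 0.1447, 0.1969]
ee_rot: [3.138, -0.015, 0.416]
wrist_force: [0.4, -1.0, 0.5]
width: 0.0439
finger_force: 0.0
```

Run:
```python
from m import *
s,o=wrist();save(s,"w4.png");print(o["tool_pos"],o["ee_rot"],o["wrist_force"],o["joint_positions"]);measure(s,(150,60,460,400))
```

```text
[0.56309827 0.14465102 0.19692244] [ 3.13763646 -0.01457909  0.41560797] [ 0.3694964  -0.98656676  0.52589316] [ 1.53969085e-01  1.47218394e-01  1.32146035e+00 -5.08111715e-05
  1.65780770e+00  1.30918148e+00]
green r 38.98384475708008 9459
yellow 503 [0.3643 0.1887] [195.9 381.3]
blue 102 [0.5145 0.1542] [281.4 293. ]
centre [0.5601 0.1437]
yellow 167.06 0.2009
blue 167.02 0.0469
```

View pics/w4.png

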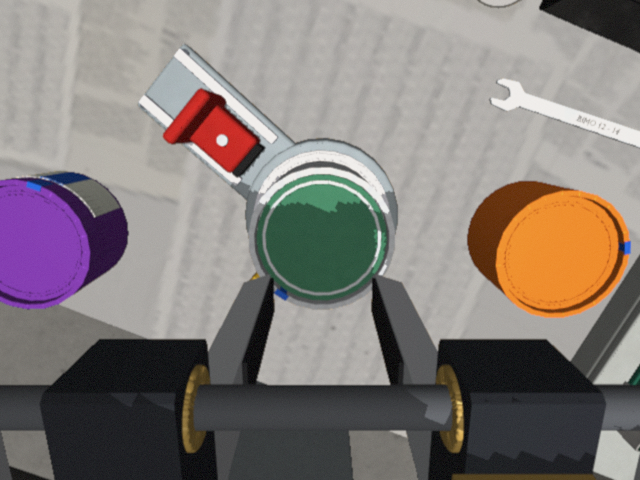

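Finger hides the pointer and part of the patch (281,293). I turn the hand so the camera stands over the pointer side.

Request:
drive_tool(
  deltas="0 0 0 0 0 -0.09 44; 0 0 0 0 0 -0.18 44; 0 0 0 0 0 -0.27 44; 0 0 0 0 0 -0.36 44; 0 0 0 0 0 -0.45 44",
)

```text
time: 12.85
tool_pos: [0.5584, 0.1439, 0.186]
ee_rot: [-3.139, 0.002, 1.128]
wrist_force: [0.5, -0.7, -0.3]
width: 0.044
finger_force: 0.0
```

Request:
drive_tool(
  deltas="0 0 0 0 0 -0.09 44; 0 0 0 0 0 -0.18 44; 0 0 0 0 0 -0.27 44; 0 0 0 0 0 -0.36 44; 0 0 0 0 0 -0.45 44",
)

```text
time: 13.35
tool_pos: [0.5584, 0.1438, 0.186]
ee_rot: [-3.138, -0.0, 1.835]
wrist_force: [0.9, -0.7, -0.5]
width: 0.0439
finger_force: 0.0
```

Request:
drive_tool(
  deltas="0 0 0 0 0 -0.09 44; 0 0 0 0 0 -0.18 44; 0 0 0 0 0 -0.27 44; 0 0 0 0 0 -0.36 44; 0 0 0 0 0 -0.45 44",
)

```text
time: 13.85
tool_pos: [0.5584, 0.1439, 0.186]
ee_rot: [-3.139, -0.003, 2.542]
wrist_force: [0.6, 0.6, 0.7]
width: 0.0438
finger_force: 0.0
```

Request:
drive_tool(
  deltas="0 0 0 0 0 -0.09 44; 0 0 0 0 0 -0.17 44; 0 0 0 0 0 -0.17 44; 0 0 0 0 0 -0.17 44",
)

```text
time: 14.25
tool_pos: [0.5587, 0.1439, 0.1868]
ee_rot: [-3.14, -0.002, 2.801]
wrist_force: [-0.4, -0.6, 0.0]
width: 0.0441
finger_force: 0.0
```

Run:
```python
from m import *
s,o=wrist();save(s,"w5.png");print(o["tool_pos"],o["ee_rot"],o["joint_positions"]);measure(s,(150,40,460,400))
```

```text
[0.55871511 0.14394814 0.18680912] [-3.14041544e+00 -1.98557725e-03  2.80053874e+00] [ 1.53955820e-01  1.53291705e-01  1.33445369e+00 -9.30177682e-05
  1.65615372e+00 -1.07579558e+00]
green r 39.05025100708008 10089
yellow 695 [0.482  0.1695] [321.7 116.2]
blue 246 [0.5108 0.1554] [315.2 166.9]
centre [0.5603 0.144 ]
yellow 161.93 0.0824
blue 167.07 0.0508
```

View pics/w5.png

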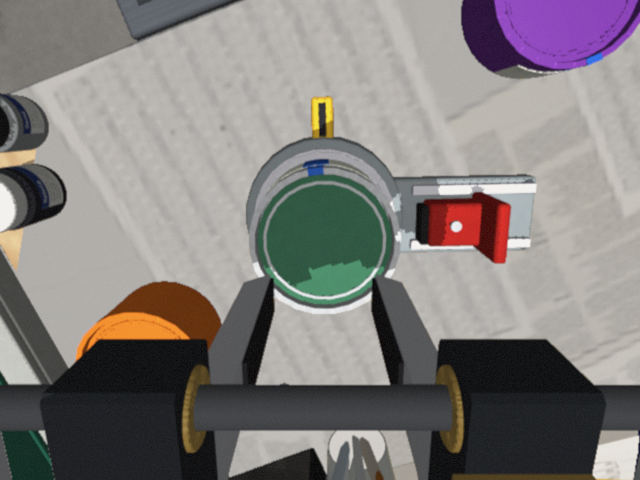

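Pointer at (322,116) and blue stripe at (315,167): about 5.4° clockwise to go. Down again.

Request:
drive_tool(
  deltas="0 0 0.3 0 0 0 44; 0 0 0.7 0 0 0 44; 0 0 0.9 0 0 0 44; 0 0 0.9 0 0 0 44; 0 0 0.9 0 0 0 44",
)

```text
time: 14.8
tool_pos: [0.5593, 0.144, 0.0984]
ee_rot: [-3.141, -0.0, 2.802]
wrist_force: [-0.2, -0.8, 0.9]
width: 0.0443
finger_force: 0.0
```

Request:
drive_tool(
  deltas="0 0 0.03 0 0 0 44; 0 0 0.05 0 0 0 44; 0 0 0.05 0 0 0 44",
)

```text
time: 15.1
tool_pos: [0.5597, 0.1441, 0.094]
ee_rot: [3.141, 0.001, 2.803]
wrist_force: [-0.8, 0.5, 0.3]
width: 0.0443
finger_force: 0.0
```

Request:
drive_tool(
  deltas="0 0 0.015 0 0 0 44; 0 0 0.025 0 0 0 44; 0 0 0.025 0 0 0 44",
)

```text
time: 15.4
tool_pos: [0.5595, 0.144, 0.0911]
ee_rot: [3.141, 0.001, 2.803]
wrist_force: [-0.9, -0.3, 1.0]
width: 0.0441
finger_force: 0.7
```

Request:
drive_tool(
  deltas="0 0 0.008 0 0 0 44; 0 0 0.016 0 0 0 44; 0 0 0.016 0 0 0 44",
)

```text
time: 15.7
tool_pos: [0.5596, 0.144, 0.091]
ee_rot: [3.141, 0.001, 2.803]
wrist_force: [-2.6, -0.6, 8.0]
width: 0.0439
finger_force: 3.6
```

Request:
drive_tool(
  deltas="0 0 0.003 0 0 0.02 44; 0 0 0.003 0 0 0.045 44; 0 0 0.003 0 0 0.065 44; 0 0 0.003 0 0 0.075 44; 0 0 0.003 0 0 0.075 44",
)

```text
time: 16.2
tool_pos: [0.5595, 0.1442, 0.091]
ee_rot: [3.141, 0.001, 2.685]
wrist_force: [-3.2, 0.5, 8.3]
width: 0.0444
finger_force: 4.1
```

Request:
drive_tool(
  deltas="0 0 -0.02 0 0 0 44; 0 0 -0.1 0 0 0 44; 0 0 -0.5 0 0 -0.03 44; 0 0 -0.98 0 0 -0.075 44; 0 0 -0.98 0 0 -0.075 44",
)

```text
time: 16.7
tool_pos: [0.5631, 0.1446, 0.1954]
ee_rot: [3.135, 0.013, 2.804]
wrist_force: [0.4, 0.2, -0.4]
width: 0.044
finger_force: 0.0
```

Run:
```python
from m import *
for i in range(2):
    s,o=wrist();save(s,"w6.png");print(o["tool_pos"],o["ee_rot"]);R=measure(s,(150,40,460,400))
```

```text
[0.5630768  0.14460471 0.19536443] [3.13473876 0.01301721 2.80396256]
green r 39.02539825439453 9649
yellow 685 [0.4819 0.1697] [317.8 107.6]
blue 221 [0.5125 0.1606] [319.8 156.9]
centre [0.5602 0.144 ]
yellow 161.87 0.0824
blue 160.81 0.0505
[0.5617015  0.14436726 0.19174033] [3.13725541 0.00829246 2.80283447]
green r 39.062469482421875 9848
yellow 673 [0.4818 0.1695] [318.9 110.1]
blue 219 [0.5124 0.1605] [320.9 160.1]
centre [0.5604 0.1439]
yellow 161.92 0.0827
blue 160.92 0.0508
```

Run:
```python
from m import *
s,o=wrist();save(s,"w7.png");print(o["tool_pos"],o["ee_rot"]);R=measure(s,(150,40,460,400))
g=R["green"]
ang=lambda d:np.degrees(np.arctan2(d[1],d[0]))
h=cv2.cvtColor(s["img"],cv2.COLOR_RGB2HSV).astype(int);H,S,V=h[...,0],h[...,1],h[...,2]
# white dot on shoe
b=np.zeros(H.shape,np.uint8);b[190:260,425:490]=1
n,l,st,c=cv2.connectedComponentsWithStats(((S<60)&(V>180)&(b>0)).astype(np.uint8))
for i in range(1,n): 
    if st[i,4]>20:
        w=onz(s,c[i],.052);print("dot",c[i].round(1),st[i,4],w.round(4),ang(w[:2]-g)+90)
# pointer axis
m=((abs(H-25)<9)&(S>110)&(V>60));m[:,:250]=0;m[:,400:]=0;m[160:]=0
p=np.argwhere(m)[:,::-1];W=np.array([onz(s,q,.014)[:2] for q in p])
u=np.linalg.svd(W-W.mean(0),full_matrices=False)[2][0];print("ptr axis",ang(u),ang(-u))
# blue by row
m=((abs(H-112)<12)&(S>120));m[:,:280]=0;m[:,370:]=0;m[200:]=0
for r in range(145,185):
    c=np.where(m[r])[0]
    if len(c)>2:
        e=[onz(s,(k,r),.096)[:2] for k in(c[0],c[-1])];print(r,c[0],c[-1],ang((e[0]+e[1])/2-g).round(1),np.hypot(*((e[0]+e[1])/2-g)).round(4))
for n in("front_mark","tin_label","table_top","stand","shoe_push","shoe_face"):
    for q in finder.landmark_of("wrist",n)[:1]:
        z=dict(front_mark=.02,tin_label=.06,table_top=.026,stand=0,shoe_push=.07,shoe_face=.042)[n];w=onz(s,q["xy"],z);print(n,q["confidence"],w.round(4),ang(w[:2]-g).round(1))
cv2.imwrite("pics/c7.png",cv2.resize(s["img"][90:290,240:500,::-1],(780,600),interpolation=cv2.INTER_CUBIC))
```

```text
[0.56023008 0.14413352 0.18861116] [3.13988805 0.00340576 2.80268355]
green r 39.04726028442383 10007
yellow 687 [0.482  0.1695] [320.4 113.3]
blue 222 [0.5126 0.1607] [322.8 163.5]
centre [0.5603 0.1439]
yellow 161.87 0.0823
blue 160.55 0.0506
dot [452.3 190.5] 61 [0.5674 0.2439 0.052 ] 175.95891650035898
dot [454.  223.3] 85 [0.5922 0.2387 0.052 ] 161.4004902957578
dot [447.6 244.4] 182 [0.6068 0.2298 0.052 ] 151.59331641049278
dot [460.6 254.2] 189 [0.6178 0.2373 0.052 ] 148.38525266128465
dot [431.4 254.4] 122 [0.6105 0.2158 0.052 ] 145.0965781551694
ptr axis -19.38831276688684 160.61168723311317
157 314 331 160.8 0.0547
158 311 334 160.8 0.054
159 311 334 160.8 0.0534
160 311 334 160.8 0.0528
161 316 330 160.4 0.0522
163 316 329 160.8 0.0509
164 315 330 160.8 0.0503
165 315 330 160.8 0.0497
166 316 330 160.4 0.049
167 316 329 160.8 0.0484
168 316 329 160.8 0.0478
169 316 329 160.8 0.0472
170 316 329 160.8 0.0465
171 316 329 160.8 0.0459
front_mark 0.81 [0.5183 0.1582 0.02  ] 161.1
tin_label 0.73 [0.508  0.3332 0.06  ] 105.4
table_top 0.72 [ 0.4606 -0.0611  0.026 ] -115.9
shoe_push 0.64 [0.6005 0.2658 0.07  ] 71.7
shoe_face 0.61 [0.5838 0.2155 0.042 ] 71.8
```

View pics/c7.png

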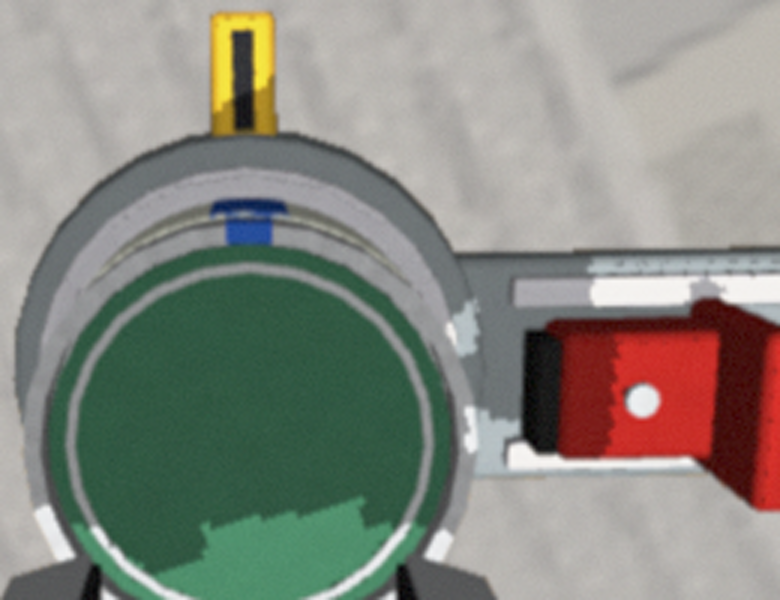

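Crop: blue stripe at x≈249 against the pointer's middle 243, i.e. within 1°. The tin is set; next the shoe: close the fingers, move out beyond the push plate.

Request:
drive_tool(
  deltas="0 0.4 0 0 0 0 0; 0.015 0.8 0 0 0 -0.011 0; 0.015 0.8 0 0 0 -0.011 0; 0.015 0.8 0 0 0 -0.011 0",
)

```text
time: 17.55
tool_pos: [0.5841, 0.2204, 0.1856]
ee_rot: [-3.14, -0.001, 2.822]
wrist_force: [0.2, 0.4, 0.3]
width: 0.0155
finger_force: 0.0
```

Request:
drive_tool(
  deltas="0 0.4 0 0 0 0 0; 0 0.82 0 0 0 0 0; 0 0.82 0 0 0 0 0; 0 0.82 0 0 0 0 0; 0 0.82 0 0 0 0 0",
)

```text
time: 18.05
tool_pos: [0.6102, 0.2961, 0.187]
ee_rot: [-3.141, 0.0, 2.819]
wrist_force: [-0.1, 1.2, -0.3]
width: 0.0006
finger_force: 0.0
```

Run:
```python
from h import *
s,o=wrist();save(s,"w8.png");print(o["tool_pos"],o["ee_rot"],o["width"],o["wrist_force"])
d=o["tool_pos"][:2]-[.5603,.144];a=np.radians(71.5);u=np.array([np.cos(a),np.sin(a)]);print("radial",d@u,"lateral",d@[-u[1],u[0]])
for n,z in(("shoe_push",.07),("shoe_face",.042)):
    for q in finder.landmark_of("wrist",n)[:1]:
        w=onz(s,q["xy"],z)[:2]-[.5603,.144];print(n,q["confidence"],w@u,w@[-u[1],u[0]])
```

```text
[0.6102302  0.29613825 0.1869674 ] [-3.14071717e+00  2.62203607e-04  2.81889042e+00] 0.0005856468127703068 [-0.12096629  1.20745949 -0.32041294]
radial 0.16011938660854194 lateral 0.0009241826994058252
shoe_push 0.95 0.13125271198885502 0.0012495432872611754
shoe_face 0.95 0.07548040142345083 1.899128256632022e-05
```

View pics/w8.png

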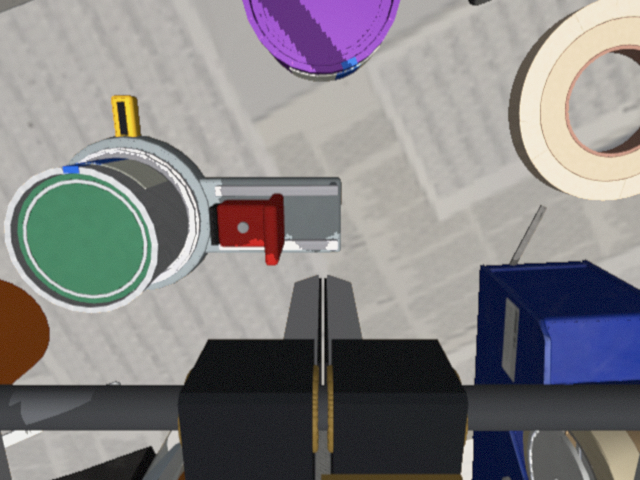

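Run:
```python
from h import *
a=np.radians(71.5);u=np.array([np.cos(a),np.sin(a)])
s,o=wrist()
for px in((480,270),(480,440),(548,320)):
  for z in(0,.1,.16):
    w=onz(s,px,z)[:2]-[.5603,.144];print("w",px,z,(w@u).round(3),(w@[-u[1],u[0]]).round(3))
s=snapshot("top");h=cv2.cvtColor(s["img"],cv2.COLOR_RGB2HSV).astype(int)
m=(abs(h[...,0]-115)<12)&(h[...,1]>120);m[:, 260:]=0;m[:90]=0
p=np.argwhere(m)[:,::-1]
for z in(0,.08,.16):
    W=np.array([onz(s,q,z)[:2] for q in p])-[.5603,.144];L=W@[-u[1],u[0]];print("t",z,(W@u).min().round(3),L.min().round(3),L.max().round(3), len(p))
```

```text
w (480, 270) 0 0.303 -0.053
w (480, 270) 0.1 0.264 -0.018
w (480, 270) 0.16 0.241 0.004
w (480, 440) 0 0.321 -0.237
w (480, 440) 0.1 0.277 -0.151
w (480, 440) 0.16 0.251 -0.1
w (548, 320) 0 0.372 -0.103
w (548, 320) 0.1 0.314 -0.054
w (548, 320) 0.16 0.279 -0.024
t 0 0.338 -0.249 -0.065 429
t 0.08 0.315 -0.219 -0.048 429
t 0.16 0.292 -0.19 -0.031 429
```

The caddy's edge is ≥0.29 m out radially, the hand's body reaches 0.25 m: clear. The fingers are outside the red plate. Descending.

Request:
drive_tool(
  deltas="0 0 0.3 0 0 0 0; 0 0 0.7 0 0 0 0; 0 0 1 0 0 0 0; 0 0 1 0 0 0 0",
)

```text
time: 18.7
tool_pos: [0.6067, 0.2959, 0.0805]
ee_rot: [-3.134, -0.009, 2.82]
wrist_force: [-0.7, -0.1, -0.4]
width: 0.0007
finger_force: 0.0
```

Request:
drive_tool(
  deltas="0 0 0.22 0 0 0 0; 0 0 0.22 0 0 0 0; 0 -0.1 0.22 0 0 0 0; 0 -0.15 0.22 0 0 0 0; 0 -0.15 0.22 0 0 0 0",
)

```text
time: 19.2
tool_pos: [0.6064, 0.2828, 0.067]
ee_rot: [3.14, 0.003, 2.819]
wrist_force: [-0.0, 0.7, -0.0]
width: 0.0006
finger_force: 0.0
```

Request:
drive_tool(
  deltas="0 -0.08 0 0 0 0 0; 0 -0.16 0 0 0 0 0; 0 -0.2 0 0 0 0 0; 0 -0.2 0 0 0 0 0",
)

```text
time: 19.6
tool_pos: [0.5993, 0.2638, 0.0653]
ee_rot: [-3.141, 0.001, 2.82]
wrist_force: [0.1, 1.4, 0.4]
width: 0.0004
finger_force: 0.3
```

Request:
drive_tool(
  deltas="0 -0.03 0 0 0 0 0; 0 -0.05 0 0 0 0 0; 0 -0.05 0 0 0 0 0",
)

```text
time: 19.9
tool_pos: [0.5977, 0.2597, 0.0647]
ee_rot: [-3.141, 0.0, 2.82]
wrist_force: [1.0, 0.7, 1.2]
width: 0.0006
finger_force: 0.7
```

Run:
```python
from h import *
a=np.radians(71.5);u=np.array([np.cos(a),np.sin(a)])
s,o=wrist();d=o["tool_pos"][:2]-[.5603,.144];print("tcp",d@u,d@[-u[1],u[0]],o["wrist_force"])
for n,z in(("shoe_push",.07),("shoe_face",.042)):
    for q in finder.landmark_of("wrist",n)[:1]:
        w=onz(s,q["xy"],z)[:2]-[.5603,.144];print(n,q["confidence"],w@u,w@[-u[1],u[0]])
```

```text
tcp 0.12155605673891783 0.0012472860201454066 [1.0244967  0.65154519 1.15335865]
shoe_push 0.65 0.10907037315546547 0.0006526667253845149
shoe_face 0.91 0.05562432471399768 0.0008965812363389334
```

Request:
drive_tool(
  deltas="0 -0.02 0 0 0 0 0; 0 -0.03 0 0 0 0 0; 0 -0.03 0 0 0 0 0",
)

```text
time: 20.35
tool_pos: [0.5966, 0.2568, 0.0645]
ee_rot: [-3.141, -0.0, 2.82]
wrist_force: [0.7, 1.1, 1.3]
width: 0.0007
finger_force: 0.8
```

Request:
drive_tool(
  deltas="0 -0.01 0 0 0 0 0; 0 -0.01 0 0 0 0 0",
)

```text
time: 20.55
tool_pos: [0.5963, 0.2561, 0.0645]
ee_rot: [3.141, -0.0, 2.82]
wrist_force: [1.8, 2.7, -0.4]
width: 0.0004
finger_force: 1.3
```

Request:
drive_tool(
  deltas="0 -0.008 0 0 0 0 0; 0 -0.008 0 0 0 0 0; 0 -0.008 0 0 0 0 0",
)

```text
time: 20.85
tool_pos: [0.5964, 0.2561, 0.0645]
ee_rot: [3.14, 0.0, 2.821]
wrist_force: [2.0, 4.4, -2.1]
width: 0.0007
finger_force: 2.5
```

Request:
drive_tool(
  deltas="0 -0.006 0 0 0 0 0; 0 -0.006 0 0 0 0 0; 0 -0.006 0 0 0 0 0",
)

```text
time: 21.15
tool_pos: [0.5963, 0.2561, 0.0646]
ee_rot: [3.139, 0.0, 2.821]
wrist_force: [2.8, 5.8, -1.8]
width: 0.0007
finger_force: 3.1
```

Request:
drive_tool(
  deltas="0 -0.01 0 0 0 0 0; 0 -0.015 0 0 0 0 0; 0 -0.015 0 0 0 0 0",
)

```text
time: 21.45
tool_pos: [0.5959, 0.2548, 0.0645]
ee_rot: [3.139, 0.0, 2.821]
wrist_force: [3.7, 6.6, -2.9]
width: 0.0003
finger_force: 3.2
```

Request:
drive_tool(
  deltas="0 -0.008 0 0 0 0 0; 0 -0.012 0 0 0 0 0; 0 -0.012 0 0 0 0 0",
)

```text
time: 21.75
tool_pos: [0.5958, 0.2546, 0.0646]
ee_rot: [3.137, 0.001, 2.821]
wrist_force: [4.1, 6.6, -2.9]
width: 0.0005
finger_force: 4.3
```

Request:
drive_tool(
  deltas="0 -0.01 0 0 0 0 0; 0 -0.013 0 0 0 0 0; 0 -0.013 0 0 0 0 0",
)

```text
time: 22.05
tool_pos: [0.5958, 0.2545, 0.0647]
ee_rot: [3.134, 0.001, 2.822]
wrist_force: [4.5, 8.8, -4.4]
width: 0.0005
finger_force: 5.6
```

Run:
```python
from h import *
a=np.radians(71.5);u=np.array([np.cos(a),np.sin(a)])
s,o=wrist();d=o["tool_pos"][:2]-[.5603,.144];print("tcp",d@u,d@[-u[1],u[0]],o["wrist_force"],o["ee_rot"])
for n,z in(("shoe_push",.07),("shoe_face",.042),("tin_rim",.096)):
    for q in finder.landmark_of("wrist",n)[:3]:
        w=onz(s,q["xy"],z)[:2]-[.5603,.144];print(n,q["confidence"],w@u,w@[-u[1],u[0]])
```

```text
tcp 0.11606028645290573 0.0013878394724900593 [ 4.45412904  8.83490473 -4.42162087] [3.13416667e+00 1.07148709e-03 2.82161839e+00]
shoe_push 0.83 0.10341119965152695 0.0007675762319927369
shoe_face 0.82 0.04847312761639982 0.001044988053624003
tin_rim 0.56 -0.0013316817889123843 0.0006197181186888338
```

Request:
drive_tool(
  deltas="0 -0.008 0 0 0 0 0; 0 -0.01 0 0 0 0 0; 0 -0.01 0 0 0 0 0",
)

```text
time: 22.55
tool_pos: [0.5958, 0.2545, 0.0647]
ee_rot: [3.132, 0.001, 2.822]
wrist_force: [5.9, 12.7, -5.0]
width: 0.0002
finger_force: 6.6
```

Request:
drive_tool(
  deltas="0 0.05 0 0 0 0 0; 0 0.2 0 0 0 0 0; 0 0.45 0 0 0 0 0; 0 0.45 0 0 0 0 0",
)

```text
time: 22.95
tool_pos: [0.6087, 0.2946, 0.0644]
ee_rot: [-3.141, -0.0, 2.822]
wrist_force: [0.1, 0.9, -0.7]
width: 0.0004
finger_force: 0.0
```

Request:
drive_tool(
  deltas="0 0 -0.3 0 0 0 0; 0 0 -0.7 0 0 0 0; 0 0 -1 0 0 0 0; 0 0 -1 0 0 0 0",
)

```text
time: 23.35
tool_pos: [0.6111, 0.2928, 0.1716]
ee_rot: [3.136, 0.009, 2.82]
wrist_force: [0.1, 1.1, 0.1]
width: 0.0006
finger_force: 0.0
```

Request:
drive_tool(
  deltas="0 -0.4 -0.2 0 0 0 0; 0 -0.9 -0.3 0 0 0 0; 0 -0.9 -0.3 0 0 0 0; 0 -0.9 -0.3 0 0 0 0",
)

```text
time: 23.75
tool_pos: [0.5797, 0.2059, 0.1942]
ee_rot: [-3.141, -0.001, 2.818]
wrist_force: [0.2, -0.0, 0.2]
width: 0.0005
finger_force: 0.0
```

Request:
drive_tool(
  deltas="0 -0.4 0 0 0 0 0; 0 -0.7 0 0 0 0 0; 0 -0.7 0 0 0 0 0; 0 -0.7 0 0 0 0 0; 0 -0.7 0 0 0 0 0",
)

```text
time: 24.25
tool_pos: [0.5582, 0.1421, 0.1939]
ee_rot: [-3.142, -0.001, 2.822]
wrist_force: [-0.4, 0.6, -0.7]
width: 0.0002
finger_force: 0.0
```

Run:
```python
from m import *
s,o=wrist();save(s,"w9.png");print(o["tool_pos"],o["ee_rot"],o["wrist_force"],o["time"]);R=measure(s,(150,40,460,400))
cv2.imwrite("pics/c9.png",cv2.resize(s["img"][90:310,220:500,::-1],(760,597),interpolation=cv2.INTER_CUBIC))
a=np.radians(71.5);u=np.array([np.cos(a),np.sin(a)])
for n,z in(("shoe_push",.07),("shoe_face",.042)):
    for q in finder.landmark_of("wrist",n)[:1]:
        w=onz(s,q["xy"],z)[:2]-[.5603,.144];print(n,q["confidence"],w@u,w@[-u[1],u[0]])
```

```text
[0.5582004  0.14213026 0.19389647] [-3.14151870e+00 -1.26453482e-03  2.82173662e+00] [-0.37758318  0.57230622 -0.66302278] 24.25
green r 39.045719146728516 9073
yellow 672 [0.482  0.1695] [325.9 116.1]
blue 224 [0.5117 0.1588] [325.3 165. ]
centre [0.5597 0.1425]
yellow 160.8 0.0822
blue 161.21 0.0508
shoe_push 0.69 0.11563558165175512 -0.13429124488049424
shoe_face 0.68 0.05106237705607775 0.0015769566665506933
```

View pics/c9.png

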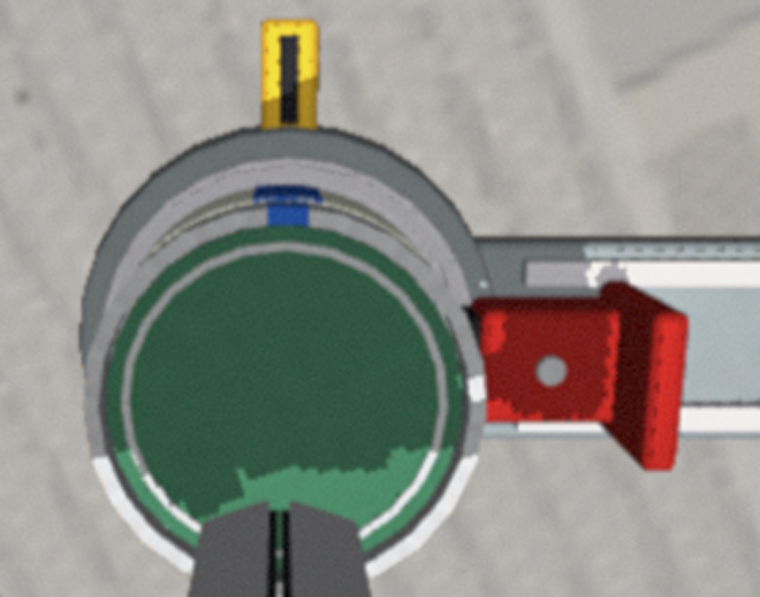

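Blue stripe (x≈288) lies over the pointer (x≈290), and the shoe is against the tin. The hand is clear of everything.

```bash
python3 -c "
from bench import robot
print(robot.close_job())"
```

```text
the job is handed in; nothing more can be done
None
```

I handed the job in after about 24 s: the blue stripe is over the yellow pointer to within about 1°, and the brake shoe is against the tin after a push of about 14 N. That push slid the tin about 1 mm on the turntable. The lid was never pressed above about 10 N, and the judged result was not shown to me.

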